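Click the finds turntable round to the pointer and load a canister

TASK

Click the turntable round with its orange thumb lever, one notch per stroke and letting the lever spring all the way back each time, until the red nest stands at the yellow pointer. How far the lever must go before it clicks is not known: feel for the click and stop gently as soon as it meets its rubber stop (never more than 16 N on the lever), and do not turn the disc by hand. Then stand the white film canister upright in the red nest, let go, and leave the jar, the dark canister and the loose sherd where they are.

Things in the scene. Friction and masses are not known exactly. Their poses are not given: they have to be found in the camera images.
- turntable: Low indexing turntable, fixed: dark steel base 160 mm across under a white disc. Origin: on the spindle axis at the worktop; z up; local +y points from the axis to the yellow pointer post, 100 mm out and 55 mm high. In this frame the lever rests at 170 degrees (counter-clockwise from local +x seen from above). Each full lever stroke turns the disc one notch counter-clockwise.
- disc: White disc, 176 mm across, top 48 mm above the worktop; 16 notches 22.5 degrees apart, rests in a notch by itself, in one of them with the red nest at the pointer; starts 2 to 4 notches short of it. One red and three grey nests, 39 mm inside, 47 outside, 10 mm high, 55 mm from the axis. Origin on the axis at the worktop; local +y to the red nest. Keep the robot off it (3 N).
- lever: Steel thumb lever with an orange upright paddle. Origin on the spindle axis at the worktop; local +x along the lever to the paddle, centred 125 mm out, 24 mm wide radially, 10 mm thick along the push, from 12 to 88 mm above the worktop. Push it counter-clockwise seen from above (its local +y). Sprung: let go, it returns to rest by itself. Above 16 N it is spoilt.
- paddle_mid (a point): Middle of the paddle's upper part, 125 mm from the axis, 65 mm up; axes as lever. Pushed from rest it runs loose (1 to 2 N), then turns the disc against the detent (2 to 6 N), which snaps on to the next notch (click); about 3 mm on is a rubber stop, 5 N per mm. Loose run varies: stroke to the stop 30 to 57 mm. Short of the click, the disc falls back.
- load_point (a point): The fixed place beside the yellow pointer where the red nest must stand: 55 mm from the axis towards the pointer, at the height of the disc's top (48 mm).
- red_nest (a point): Centre of the red nest's floor, which is the disc's top (48 mm above the worktop); it turns with the disc.
- white_can_mid (a point): White film canister with grey lid, standing: 51 mm high, body 31 mm across, lid 34 mm across (its top 7 mm). The point is its centre, half-way up (25.5 mm above its foot); z is its upright axis. It weighs about 30 g.
- jar: Bystander: clear jar with red lid, 65 mm across, 99 mm high; origin at the centre of its underside.
- dark_can: Bystander: black film canister with grey lid, 34 mm across, 51 mm high; origin at the centre of its underside.
- sherd: Bystander: loose brown potsherd, 85 x 74 x 12 mm, lying flat; origin at the centre of its underside.

How it is judged:
By the outcome, as a careful person would: the job done as asked, in the order asked, and still so for the second after the job is handed in, with the robot touching nothing.
It also fails if it takes over 64 s, if anything falls off the work surface, if the arm or the gripper's body presses on something with over 40 N, if the wrist force passes 120 N, or if a joint passes its speed limit or range.

ROBOT

A 6-joint arm with a two-finger parallel gripper is mounted at the origin on the work surface; the furniture and walls round the work are solid. World frame = base frame: x ahead of the robot, y to its left, z up, the work surface at z = 0. Lengths are in m, angles in degrees, forces in N, time in s.
With the tool pointing down it reaches from about 0.325 to 0.775 m from the base axis. Payload 9.3 kg.
Tool frame: the origin (TCP) lies between the finger pads; the fingertips stand 25 mm ahead of it and the grasp point (between the pads) lies 6 mm ahead of it; z points along the fingers, y is the line along which they close (so a half turn about z gives the same grasp; the last joint's range is limited). The gripper opens to 85 mm and grips with 20 to 120 N. Pads are 22 mm wide; open, the fingers measure 114 mm over their backs; the gripper's body (76 mm by 85 mm) begins 54 mm behind the grasp point. The pads swing forward as they close: fully open they stand 13 mm farther back than shut.
Start: joints at [-82.999, 14.817, 1.232, 76.415, 0, 81.257], TCP at [0.149, -0.529, 0.256] pointing down, gripper open.
Joint ranges: [-174.27, 174.27], [-52.1, 104.24], [-59.71, 78.15], [-110.17, 111.67], [-87.03, 83.33], [-180, 180]. Speed limits (degrees/s): [127.2, 127.2, 159.86, 180, 180, 180].

INTERFACE

Orientations are given as a 3x3 rotation matrix whose columns are the frame's x, y, z axes.
In Python, from rig import reach, move_l, move_j, move_gripper, hold, inverse_kinematics, observe, capture, calibration, MotionError, finish_job, recognise, place_of gives the robot as it stands. Calls block until the motion is done:
- reach(position, orientation): joint-space move of the TCP to a pose.
- move_l(position, ori=None, speed=0.15, f_stop=None): straight line of the TCP; ori=None keeps the orientation; speed is the mean speed in m/s. With f_stop (N) it stops when the force on the tool has changed by that much, and returns True; else False.
- move_j(angles): joint-space move.
- move_gripper(opening, effort=None): finger opening in m; effort is the grip in N (None keeps the last); returns when the fingers have stopped.
- hold(seconds).
- inverse_kinematics(position, orientation): joint angles nearest the present ones, or None.
- observe(): the state.
- capture(name): name is "scene" or "top" or "wrist"; returns the picture (384x512x3 uint8, red, green, blue); there is no depth.
- calibration(name): a dict with "K" (3x3 intrinsics, pixels), "distortion" ([k1, k2, p1, p2, k3] as OpenCV has them; the pictures are not rectified), "R" (3x3) and "t" (3): a world point X has camera coordinates R X + t; the wrist camera has in their place "T_tool_cam" (4x4, takes a point from camera to tool coordinates, whose origin is the TCP and whose axes are the flange's). Camera axes: x right, y down, z forward; pixel columns grow to the right and rows downward; lengths in m; the calibration is good to about 2 mm. A picture is of the moment at which its call begins: read the wrist's pose just before it. calibration takes no time and is no camera call.
A pose or a line that the arm cannot do raises MotionError and nothing moves.
- finish_job(): hands the job in; it is judged then, once.
Trained networks look in the newest picture that a camera, given by its name, has taken for a name from the list of things; names that differ only in an ending like _2 or _b are one class to them, and where a whole thing is asked for, a point or a joint stands for the part that bears it (a point fixed in the world has none). Each returns a list of dicts, best first, with "conf" (0 to 1); they miss things now and then, are a little off and sometimes report something else, mostly with a low value. They report only what shows in the picture. A call takes as long as a camera call.
- recognise(target, camera): "rect" ([left, top, right, bottom] in pixels, round what is visible of it).
- place_of(target, camera): "point" ([column, row] in pixels: a listed point, or the origin of a listed thing).
The state is a dict: "clock": time; "joint_positions": joint angles; "joint_vel": joint speeds; "joint_efforts": joint torques, N m; "eef_pos": TCP position; "ee_rot": TCP orientation; "contact_force": force on the tool from outside, world axes, zero at the start; "torque": the same for the moment, N m; "gripper_width": finger opening in m; "grasp_force": force on a finger pad.
Only numpy, scipy, OpenCV 4.12 (cv2) and the standard library are available. Lean on these libraries where they do the work, as an engineer would, in place of code of your own. Each camera call takes 0.05 s, during which the arm holds its last target. There are 200 camera calls.

## Working session

There is one attempt and no reset: what is moved stays moved. The work goes in short steps, each a Python script; the robot and the scene stay as the last script left them, time stands still between calls to the robot, and variables do not carry over. Pictures are saved under pics/ and viewed, at most 13 in all, crops included, and the job is handed in when it is done.

```bash
mkdir -p pics; ls; cat > h.py <<'E'
import numpy as np, cv2
from rig import *
def snap(cam,name=None):
    im=capture(cam)
    if name: cv2.imwrite(f'pics/{name}.png',im[:,:,::-1])
    return im
def cam_pose(cam,obs=None):
    c=calibration(cam); K=np.array(c['K']);d=np.array(c['distortion'],float)
    if 'R' in c: R=np.array(c['R']);t=np.array(c['t']).ravel()
    else:
        o=obs or observe(); T=np.eye(4);T[:3,:3]=np.array(o['ee_rot']);T[:3,3]=o['eef_pos']
        M=np.linalg.inv(T@np.array(c['T_tool_cam']));R=M[:3,:3];t=M[:3,3]
    return K,d,R,t
def on_plane(cam,px,z,obs=None):
    K,d,R,t=cam_pose(cam,obs)
    n=cv2.undistortPoints(np.array([[px]],float),K,d)[0,0]
    v=R.T@np.array([n[0],n[1],1]);c=-R.T@t
    return c+v*(z-c[2])/v[2]
def proj(cam,X,obs=None):
    K,d,R,t=cam_pose(cam,obs)
    return cv2.projectPoints(np.array(X,float).reshape(-1,1,3),cv2.Rodrigues(R)[0],t,K,d)[0][:,0]
E
python3 - <<'E'
from h import *
for c in ('scene','top'):
    snap(c,c+'0')
    K,d,R,t=cam_pose(c);print(c,-R.T@t,K[0,0])
    for n,z in [('turntable',0),('disc',0),('lever',0),('paddle_mid',.065),('load_point',.048),('red_nest',.048),('white_can_mid',.0255),('jar',0),('dark_can',0),('sherd',0)]:
        for r in place_of(n,c)[:2]:
            print(n,np.round(r['point'],1),round(r['conf'],2),np.round(on_plane(c,r['point'],z),4))
print(observe()['clock'])
E
```

```text
pics
scene [-0.09663644  0.84028975  0.62352681] 454.05284605264734
turntable [249.4 214.4] 0.77 [ 0.5908 -0.0061  0.    ]
disc [248.2 215.2] 0.69 [ 5.905e-01 -5.000e-04  0.000e+00]
lever [269.8 169.5] 0.45 [ 0.7338 -0.2856  0.    ]
paddle_mid [287.5 203.7] 0.54 [ 0.4809 -0.0266  0.065 ]
load_point [240.2 209. ] 0.7 [0.5739 0.0532 0.048 ]
red_nest [226.8 198. ] 0.67 [0.6413 0.0308 0.048 ]
white_can_mid [317.8 183.1] 0.76 [ 0.5295 -0.2576  0.0255]
white_can_mid [247.5 215.1] 0.57 [0.5641 0.0347 0.0255]
jar [160.8 251.1] 0.89 [0.6366 0.271  0.    ]
jar [325.4 219.3] 0.29 [ 0.4184 -0.1234  0.    ]
dark_can [271.5 174.8] 0.67 [ 0.7037 -0.2555  0.    ]
sherd [325.8 219. ] 0.6 [ 0.4185 -0.1256  0.    ]
top [ 0.44641205 -0.01682606  1.23743483] 442.76119665159536
turntable [252.6 179.5] 0.92 [ 0.5918 -0.0149  0.    ]
disc [252.7 176.1] 0.64 [ 0.6014 -0.015   0.    ]
paddle_mid [252.3 215.2] 0.5 [ 0.4891 -0.0156  0.065 ]
load_point [230.4 181.9] 0.59 [0.5787 0.045  0.048 ]
red_nest [240.5 156.7] 0.93 [0.6481 0.0189 0.048 ]
white_can_mid [342.3 197.2] 0.71 [ 0.5435 -0.2626  0.0255]
jar [149.8 160. ] 0.98 [0.6434 0.2793 0.    ]
jar [350.  134.7] 0.17 [ 0.7251 -0.2918  0.    ]
dark_can [350.6 133.9] 0.57 [ 0.7275 -0.2936  0.    ]
sherd [291.  240.8] 0.63 [ 0.4221 -0.1241  0.    ]
1.1
```

View pics/top0.png

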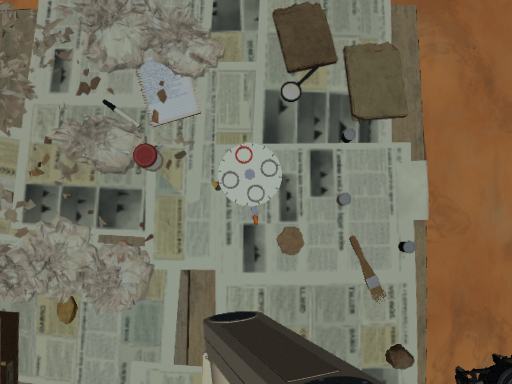

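View pics/scene0.png

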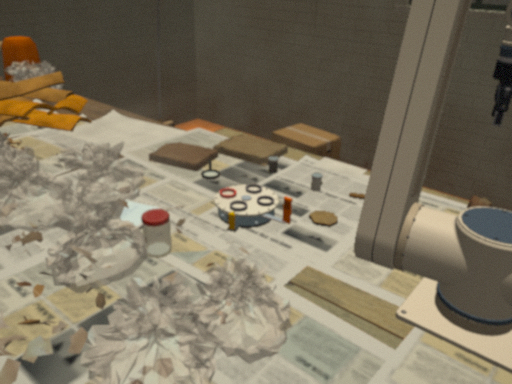

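The top view shows the disc centre near (250,174), red nest (244,155), orange paddle (255,218), yellow pointer (215,185), white canister (343,199), dark canister (348,134), and another canister-like thing at (406,246). I'm moving in for a wrist view.

```bash
cat >> h.py <<'E'
def down(yaw): # tool z down, tool x at yaw (deg)
    a=np.radians(yaw);c,s=np.cos(a),np.sin(a)
    return np.array([[c,s,0],[s,-c,0],[0,0,-1.]])
def look_tcp(target,R,z): # TCP position so the wrist camera axis hits target
    T=np.array(calibration('wrist')['T_tool_cam']);o=R@T[:3,3];v=R@T[:3,2]
    s=(target[2]-(z+o[2]))/v[2];p=np.array(target)-o-v*s
    return np.array([p[0],p[1],z])
E
python3 - <<'E'
from h import *
c=calibration('wrist');print(np.round(c['T_tool_cam'],3).tolist(),c['K'][0][0])
o=observe();print(np.round(o['ee_rot'],2).tolist())
for yaw in (-84,96,6,186):
    R=down(yaw);p=look_tcp([.593,-.012,.05],R,.30);q=inverse_kinematics(p,R);print(yaw,p,None if q is None else np.round(q))
E
```

```text
[[-0.001, -0.945, -0.328, 0.085], [1.0, -0.0, -0.0, 0.001], [0.0, -0.328, 0.945, -0.117], [0.0, 0.0, 0.0, 1.0]] 321.3454825710507
[[0.96, 0.27, -0.0], [0.27, -0.96, 0.0], [-0.0, -0.0, -1.0]]
-84 [ 0.59781921 -0.05364615  0.3       ] [ -13.   19.   14.   85.    0. -109.]
96 [0.58818079 0.02964615 0.3       ] [-5. 18. 13. 84.  0. 79.]
6 [ 0.63464615 -0.00718079  0.3       ] [ -8.  23.  20.  87.   0. 166.]
186 [ 0.55135385 -0.01681921  0.3       ] [-10.  15.   7.  83.   0. -16.]
```

```bash
python3 - <<'E'
from h import *
R=down(96);p=look_tcp([.58,-.012,.05],R,.30)
move_gripper(0.0); reach(p,R)
o=observe();im=snap('wrist','w1')
np.save('w1.npy',np.array([*o['eef_pos'],*np.array(o['ee_rot']).ravel()]))
for n,z in [('turntable',0),('disc',0),('paddle_mid',.065),('load_point',.048),('red_nest',.048)]:
    for r in place_of(n,'wrist')[:2]:
        print(n,np.round(r['point'],1),round(r['conf'],2),np.round(on_plane('wrist',r['point'],z,o),4))
print(o['clock'],observe()['clock'],o['eef_pos'],o['contact_force'])
E
```

```text
turntable [267.3 179.5] 0.78 [ 0.6004 -0.0015  0.    ]
disc [269.1 183.2] 0.65 [ 0.6034 -0.0064  0.    ]
paddle_mid [165.4 203.9] 0.59 [ 0.4802 -0.0253  0.065 ]
load_point [261.9 150.6] 0.86 [0.5863 0.0454 0.048 ]
red_nest [313.4 182.3] 0.6 [0.6519 0.0139 0.048 ]
4.3667 4.6667 [0.57520995 0.02880306 0.29992852] [-0.28867729  0.68389589 -0.58159674]
```

View pics/w1.png

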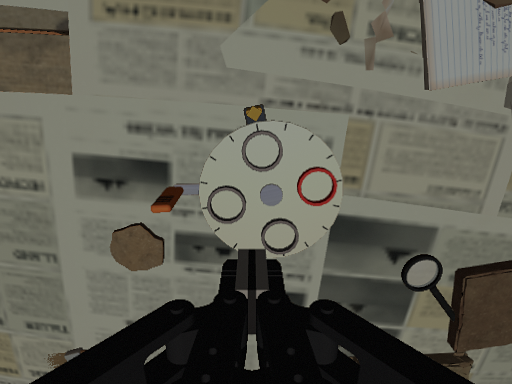

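The wrist view shows the disc centre at (271,194), red nest (317,186), a grey nest (262,151) by the pointer (254,113), and the paddle at about (152–181, 188–210). I'll compute poses and notch count from these.

```bash
python3 - <<'E'
from h import *
w=np.load('w1.npy');o=dict(eef_pos=w[:3],ee_rot=w[3:].reshape(3,3))
im=cv2.imread('pics/w1.png')
g=cv2.cvtColor(im,cv2.COLOR_BGR2HSV)
f=lambda px,z:on_plane('wrist',px,z,o)
# disc outline by white blob hull
m=((g[...,1]<60)&(g[...,2]>150)).astype(np.uint8);n,l,s,c=cv2.connectedComponentsWithStats(m)
print([ (s[i],c[i].round()) for i in range(1,n) if s[i][4]>800])
red=((g[...,1]>120)&((g[...,0]<8)|(g[...,0]>172))&(g[...,2]>90)).astype(np.uint8); red[:, :280]=0;red[:,350:]=0;red[:150]=0;red[220:]=0
(e)=cv2.fitEllipse(np.argwhere(red)[:,::-1].astype(np.float32)); 
org=((g[...,1]>150)&(g[...,0]<15)).astype(np.uint8);org[:,200:]=0;org[:,:140]=0
ys,xs=np.nonzero(org);print('org',xs.min(),xs.max(),ys.min(),ys.max(), cv2.minAreaRect(np.c_[xs,ys].astype(np.float32)))
print('red',e[0])
N=[f(p,.056) for p in [(262,151),e[0],(227,204),(280,236)]]
C=np.mean(N,0);print('C',C,'spindle',f((271,194),.05))
for q in N: d=q-C;print(np.hypot(*d[:2]),np.degrees(np.arctan2(d[1],d[0])))
P=f((255,114),.055);d=P-C;print('ptr',P,np.hypot(*d[:2]),np.degrees(np.arctan2(d[1],d[0])))
for px,z in [((166,199),.05),((181,188),.088),((152,210),.088)]:
    q=f(px,z);d=q-C;print(px,z,q,np.hypot(*d[:2]),np.degrees(np.arctan2(d[1],d[0])))
a=np.degrees(np.arctan2(*(P-C)[1::-1]))+80
for th in (a,):
  u=np.array([np.cos(np.radians(th)),np.sin(np.radians(th))])
  for z in(.012,.088): print(proj('wrist',[*(C[:2]+.125*u),z],o))
E
cd pics; python3 -c "
import cv2;i=cv2.imread('w1.png')[90:270,130:350];cv2.imwrite('w1c.png',cv2.resize(i,None,fx=3,fy=3,interpolation=2))"
```

```text
[]
org 141 194 187 342 ((166.18246459960938, 265.7013854980469), (156.48020935058594, 43.53297424316406), 85.51539611816406)
red (316.9313659667969, 186.74241638183594)
C [ 0.60327293 -0.00511418  0.056     ] spindle [ 0.60300596 -0.00533528  0.05      ]
0.054310864992866095 108.48044608301497
0.05430716040688955 17.35560908549848
0.054077340512192484 -162.59041961235755
0.054255905610642134 -71.7611735262022
ptr [0.5738702  0.08616567 0.055     ] 0.09589855027955646 107.85459732202268
(166, 199) 0.05 [ 0.47710362 -0.02473437  0.05      ] 0.12768573327214774 -171.16091052026331
(181, 188) 0.088 [0.50243629 0.00371415 0.088     ] 0.10122236554122035 174.99646713445676
(152, 210) 0.088 [ 0.47110864 -0.02500915  0.088     ] 0.1336533203278024 -171.43941789370382
[[174.99275825 187.94700699]]
[[159.51141322 208.36559183]]
```

View pics/w1c.png

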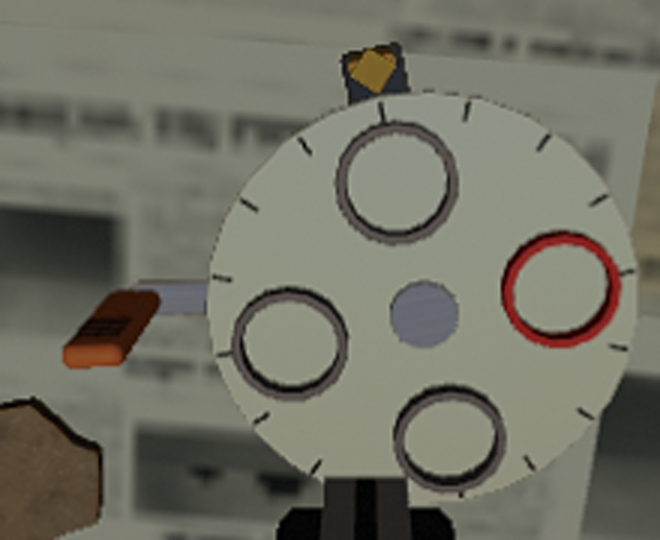

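Centre (0.603,−0.005), pointer at 107.8°, and red at 17.4°, so that's 4 notches. Starting the first stroke gently.

```bash
cat >> h.py <<'E'
C=np.array([.603,-.005]);ZP=.078
u=lambda a:np.array([np.cos(np.radians(a)),np.sin(np.radians(a))])
MID=C+.124*u(192);DIR=u(282);RP=down(102)
def P(s,z=ZP): return np.array([*(MID+s*DIR),z])
def red_angle(cam):
    o=observe();im=capture(cam);g=cv2.cvtColor(im,cv2.COLOR_RGB2HSV)
    px=proj(cam,[[*(C+.055*u(a)),.054] for a in range(0,360,2)],o)
    H,S,V=cv2.split(g);m=((S>110)&((H<8)|(H>172))).astype(np.uint8)
    ys,xs=np.nonzero(m);X=[on_plane(cam,(x,y),.056,o)[:2]-C for x,y in zip(xs,ys)]
    X=np.array([x for x in X if np.hypot(*x)<.085])
    if len(X)<8: return None,len(X)
    c=(X.min(0)+X.max(0))/2
    return round(float(np.degrees(np.arctan2(c[1],c[0]))),1),round(float(np.hypot(*c)),4),len(X)
def stroke(speed,f,s0=-.045,s1=.036):
    hit=move_l(P(s1),speed=speed,f_stop=f);o=observe()
    s=(np.array(o['eef_pos'])[:2]-MID)@DIR
    r1=red_angle('scene')
    o2=observe();move_l(P(s0),speed=.15);o3=observe()
    print('hit',hit,'s',round(s*1000,1),'F',np.round(o['contact_force'],1),np.round(o2['contact_force'],1),'ret',np.round(o3['contact_force'],1),'red',r1,red_angle('scene'),'t',round(o3['clock'],2))
    return hit,s
E
python3 - <<'E'
from h import *
reach(P(-.045,.16),RP); print(red_angle('scene'))
move_l(P(-.045),RP,speed=.12); hold(.2); o=observe();print(o['clock'],o['contact_force'])
stroke(.018,8)
snap('scene','s1')
E
cd pics; python3 -c "
import cv2;i=cv2.imread('s1.png')[150:250,180:340];cv2.imwrite('s1c.png',cv2.resize(i,None,fx=4,fy=4,interpolation=2))"
```

```text
(21.9, 0.0548, 64)
6.4833 [-0.02352217 -0.08147874  0.70236894]
hit True s 11.9 F [0.6 6.4 4.1] [-0.6  6.5  3.6] ret [ 0.5 -0.3  0.1] red (42.5, 0.0553, 64) (45.8, 0.0557, 75) t 9.93
```

View pics/s1c.png

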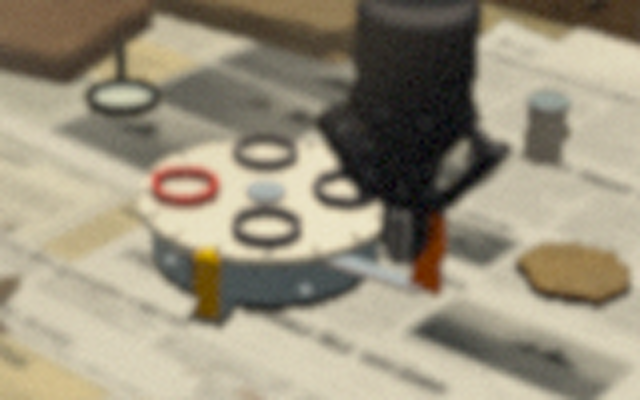

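The scene crop shows the disc advanced one notch (red nest at left), with the lever back at rest against nothing. Three more strokes, stopping if one doesn't advance.

```bash
python3 - <<'E'
from h import *
prev=red_angle('scene')[0]
for i in range(3):
    hold(.3); stroke(.018,8.5); hold(.2)
    a=red_angle('scene');print(a)
    if a[0] is None or not 17<a[0]-prev<28: print('STOP');break
    prev=a[0]
E
```

```text
hit True s 11.9 F [0.4 6.3 4.1] [-0.1  5.2  4.1] ret [ 0.2 -0.3  0.2] red (65.5, 0.056, 68) (68.1, 0.0568, 69) t 13.83
(67.7, 0.056, 70)
hit True s 11.9 F [-0.1  5.6  3.6] [-0.1  5.   4.3] ret [-0.2  0.7  0.1] red (87.0, 0.0583, 79) (88.9, 0.0585, 80) t 17.88
(88.9, 0.0585, 77)
hit True s 12.0 F [-0.8  6.3  4.6] [0.3 6.4 4.5] ret [ 0.4 -0.2 -0.7] red (109.6, 0.0585, 79) (110.7, 0.0583, 81) t 21.94
(148.0, 0.0243, 82)
STOP
```

```bash
python3 - <<'E'
from h import *
for px in [(342.3,198),(348,134),(406,246)]: print(on_plane('top',px,.045))
move_l(P(-.055,.2),speed=.2)
R=down(96);p=look_tcp([.58,-.012,.05],R,.30); reach(p,R)
a=snap('wrist','w2');print(red_angle('wrist'))
R=down(20);t=[.49,-.33,.03];p=look_tcp(t,R,.36);reach(p,R)
o=observe();b=snap('wrist','w3');np.save('w3.npy',np.array([*o['eef_pos'],*np.array(o['ee_rot']).ravel()]))
for n in('white_can_mid','dark_can'):
  for r in place_of(n,'wrist'): print(n,np.round(r['point'],1),round(r['conf'],2),np.round(on_plane('wrist',r['point'],.0255,o),4))
cv2.imwrite('pics/w23.png',np.vstack([cv2.resize(a[90:290,130:350],None,fx=1,fy=1),b[:,146-146:][:, 0:220]*0])[:200,:,::-1] if 0 else np.hstack([a[80:280,120:370],b[:200,:250]])[:,:,::-1])
print(observe()['clock'])
E
```

```text
[ 0.5397467  -0.25858824  0.045     ]
[ 0.71682709 -0.27624094  0.045     ]
[ 0.41172512 -0.4327867   0.045     ]
(108.2, 0.0541, 437)
white_can_mid [220.3 152.4] 0.89 [ 0.5398 -0.2637  0.0255]
dark_can [275.4  30.9] 0.6 [ 0.7139 -0.2797  0.0255]
25.175
```

View pics/w3.png

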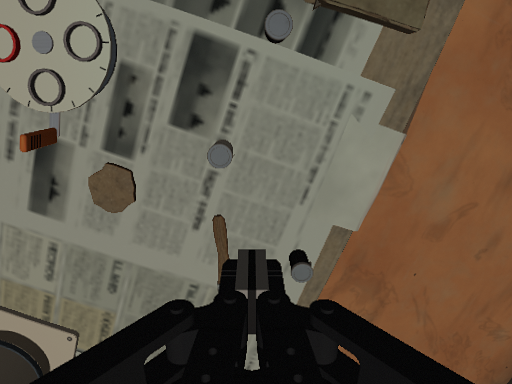

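View pics/w2.png

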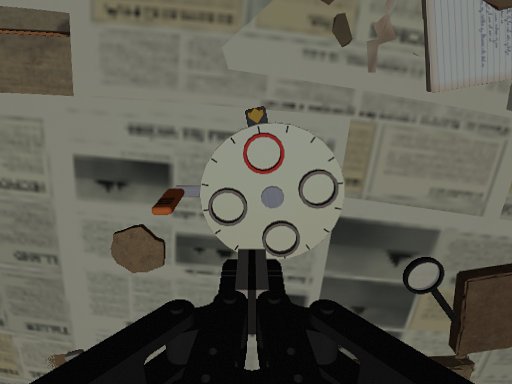

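The red nest is at the pointer (264,153 in w2). In w3 there are cans at (220,153), (278,25) and a black-bodied one at (300,265). I'll check which is white.

```bash
cd pics; python3 -c "
import cv2,numpy as np
a=cv2.imread('w3.png');b=cv2.imread('scene0.png')
r=lambda i:cv2.resize(i,(390,290),interpolation=2)
cv2.imwrite('cmp.png',np.vstack([np.hstack([r(a[0:60,240:320]),r(a[125:185,180:260])]),np.hstack([r(b[145:190,250:310]),r(b[165:210,290:350])])]))"
```

```text
(no output)
```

View pics/cmp.png

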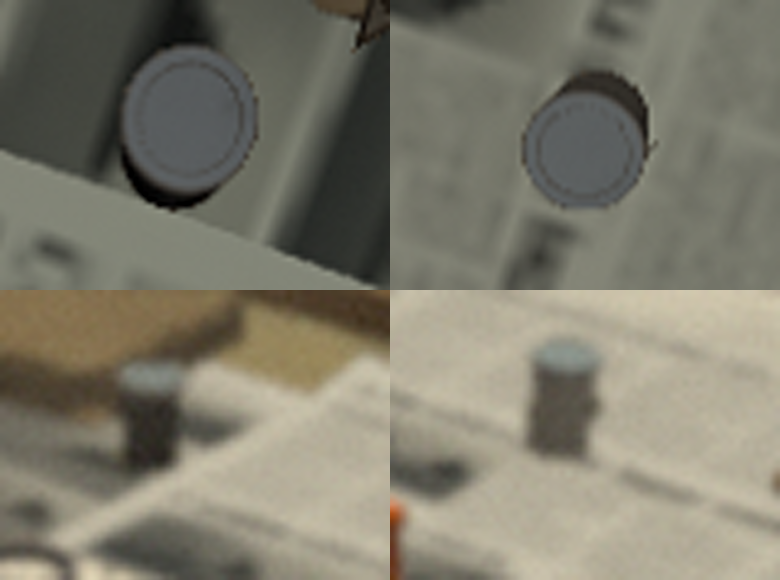

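The near can (0.54,−0.26) is the white one in shadow; the other two are black. I'm hovering above it for a close look, then picking.

```bash
python3 - <<'E'
from h import *
R=down(108)
w=np.load('w3.npy');o=dict(eef_pos=w[:3],ee_rot=w[3:].reshape(3,3))
c=on_plane('wrist',(220,156),.051,o);print('can w3',c)
reach([c[0],c[1],.19],R); move_gripper(.06,20)
o=observe();im=snap('wrist','w4')
r=place_of('white_can_mid','wrist');print([(x['point'],round(x['conf'],2),on_plane('wrist',x['point'],.0255,o).round(4)) for x in r])
r=recognise('white_can_mid','wrist');print([(np.round(x['rect']),round(x['conf'],2)) for x in r])
print(proj('wrist',[c[0],c[1],.051],o),observe()['clock'],inverse_kinematics([.586,.047,.09],R))
E
cd pics; python3 -c "
import cv2;i=cv2.imread('w4.png')[40:340,100:420];cv2.imwrite('w4c.png',cv2.resize(i,None,fx=2,fy=2,interpolation=2)[:600])"
```

```text
can w3 [ 0.54051928 -0.26552827  0.051     ]
[([248.9, 182.7], 0.8, array([ 0.5382, -0.2641,  0.0255]))]
[(array([228., 160., 270., 217.]), 0.75)]
[[250.72904547 193.5644985 ]] 27.2667 [ -3.58990745  23.86266337 -10.52474417  55.61259246   0.
  68.41009255]
```

View pics/w4c.png

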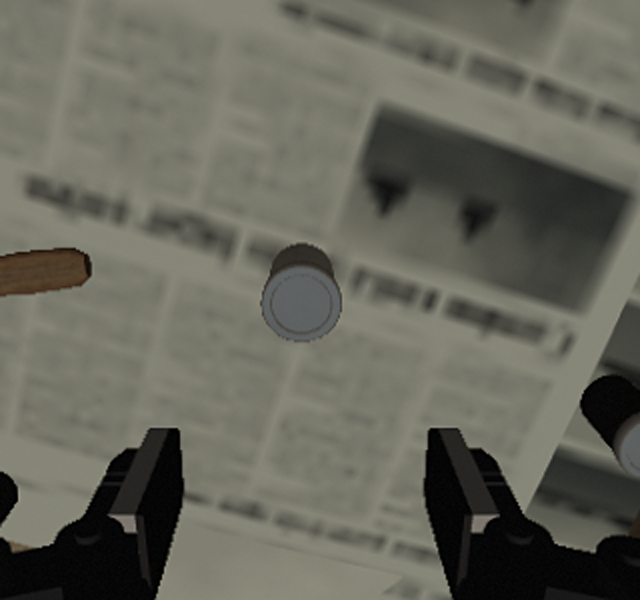

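Lid centre is at (250.75,191.5), within 2 mm of prediction. Grasping now.

```bash
python3 - <<'E'
from h import *
R=down(108)
im=cv2.cvtColor(cv2.imread('pics/w2.png'),cv2.COLOR_BGR2HSV);Rv=down(96);ov=dict(eef_pos=look_tcp([.58,-.012,.05],Rv,.30),ee_rot=Rv)
m=((im[...,1]>120)&((im[...,0]<8)|(im[...,0]>172))&(im[...,2]>80)).astype(np.uint8);m[:130]=0;m[178:]=0;m[:,:240]=0;m[:,290:]=0
e=cv2.fitEllipse(np.argwhere(m)[:,::-1].astype(np.float32));N=on_plane('wrist',e[0],.056,ov);print(e,'nest',N,C+.055*u(108));np.save('nest.npy',N)
o=observe();c=on_plane('wrist',(250.75,191.5),.051,o);print('can',c)
move_l([c[0],c[1],.12],R,speed=.2); hit=move_l([c[0],c[1],.040],R,speed=.08,f_stop=6);print(hit)
move_gripper(.028,20);o=observe();print(o['gripper_width'],o['grasp_force'],o['clock'])
move_l([c[0],c[1],.17],R,speed=.15);o=observe();print(o['gripper_width'],o['grasp_force'],o['clock'])
reach([N[0],N[1],.17],R)
o=observe();snap('wrist','w5');print(observe()['clock'],o['eef_pos'],[(x['point'],x['conf']) for x in place_of('white_can_mid','wrist')])
T=o['eef_pos'];print('expected lid top', proj('wrist',[T[0],T[1],T[2]-.040+.051],o))
E
```

```text
((263.2557373046875, 153.2181396484375), (37.58450698852539, 38.08036422729492), 63.62274169921875) nest [0.58741617 0.04589007 0.056     ] [0.58600407 0.04730811]
can [ 0.53995101 -0.26377491  0.051     ]
False
0.03379423813832574 19.6715247631073 29.2667
0.033583812799059844 19.923381507396698 30.2833
31.525 [0.58755457 0.04496639 0.16981469] [([245.4, 275.3], 0.77)]
expected lid top [[249.78370067 310.67409128]]
```

View pics/w5.png

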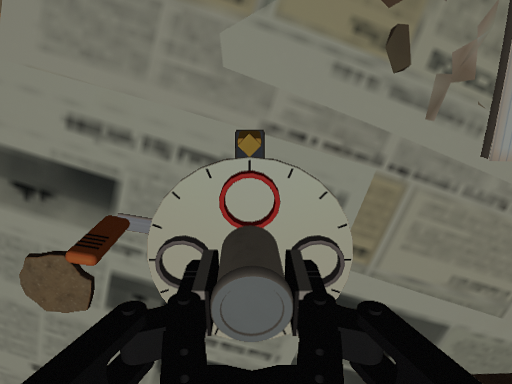

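The held can's lid is at (251,303), the foot's front edge is near row 227, and the nest centre is (250,200). I'll compute offsets.

```bash
python3 - <<'E'
from h import *
o=observe();T=np.array(o['eef_pos']);R=np.array(o['ee_rot']);print(T,o['clock'])
im=cv2.imread('pics/w5.png')[:,:,::-1];g=cv2.cvtColor(im,cv2.COLOR_RGB2HSV)
m=((g[...,1]>120)&((g[...,0]<8)|(g[...,0]>172))&(g[...,2]>60)).astype(np.uint8);m[:165]=0;m[235:]=0;m[:,:210]=0;m[:,290:]=0
hull=cv2.convexHull(np.argwhere(m)[:,::-1].astype(np.float32));e=cv2.fitEllipse(hull)
for oo in (o,dict(o,eef_pos=[.58755457,.04496639,.16981469])): 
  N=on_plane('wrist',e[0],.057,oo);print(e[0],N)
print('col250', [int(x) for x in g[218:240,250,2]], [int(x) for x in g[255:345,250,2]][::2])
oo=dict(o,eef_pos=[.58755457,.04496639,.16981469]);T=np.array(oo['eef_pos'])
for dx in (0,.002,.004):
  for dz in (0,):
    cen=T+R[:,0]*dx+np.array([0,0,dz-.04]);t=np.radians(np.arange(0,360,5))
    ring=lambda r,h:proj('wrist',cen+np.c_[r*np.cos(t),r*np.sin(t),0*t+h],oo)
    f=ring(.0155,0);l=ring(.017,.051);print(dx,'foot top row',f[:,1].min(),'lid rows',l[:,1].min(),l[:,1].max(),l[:,0].min(),l[:,0].max())
E
```

```text
[0.58761205 0.04449209 0.16988551] 31.575
(249.09625244140625, 201.31886291503906) [0.58576681 0.04640794 0.057     ]
(249.09625244140625, 201.31886291503906) [0.58570216 0.04690637 0.057     ]
col250 [144, 145, 150, 100, 49, 42, 44, 46, 44, 44, 44, 45, 45, 44, 46, 46, 45, 45, 44, 45, 46, 45] [47, 45, 46, 45, 44, 42, 37, 43, 50, 58, 69, 92, 91, 91, 92, 92, 92, 92, 93, 91, 92, 92, 92, 92, 91, 92, 92, 91, 91, 91, 91, 91, 91, 91, 92, 91, 91, 91, 90, 80, 67, 90, 89, 86, 117]
0 foot top row 224.04005125814456 lid rows 274.1692996101075 343.54719763823846 207.273918094561 292.30855646836227
0.002 foot top row 220.5645135677359 lid rows 269.6157781403005 339.8529892578688 207.01413721703233 292.54378297581343
0.004 foot top row 217.0609532249054 lid rows 265.00632243270456 336.11289464232095 206.75250427585377 292.78066680337196
```

The can sits about 1.2 mm toward tool +x, and the nest is at (0.5862,0.0467). Placing.

```bash
python3 - <<'E'
from h import *
R=down(108);x,y=.5866,.0456
move_l([x,y,.115],R,speed=.1);hold(.3);o=observe();print(o['eef_pos'],o['contact_force'])
print(move_l([x,y,.0865],R,speed=.02,f_stop=2));o=observe();print(o['eef_pos'],o['contact_force'],o['clock'])
if o['eef_pos'][2]<.0915:
    move_gripper(.052);hold(.2);move_l([x,y,.19],R,speed=.1)
    o=observe();im=snap('wrist','w6');print(o['contact_force'],observe()['clock'])
    cv2.imwrite('pics/w6c.png',cv2.resize(im[100:340,100:420,::-1],None,fx=2,fy=2))
E
```

```text
[0.58678791 0.04562783 0.11551392] [0.34285323 0.22243361 0.80020481]
True
[0.58656954 0.04556816 0.0884277 ] [0.84305388 0.62434312 5.68002962] 33.7833
[ 0.39199148  0.36522689 -0.06857563] 35.5333
```

View pics/w6c.png

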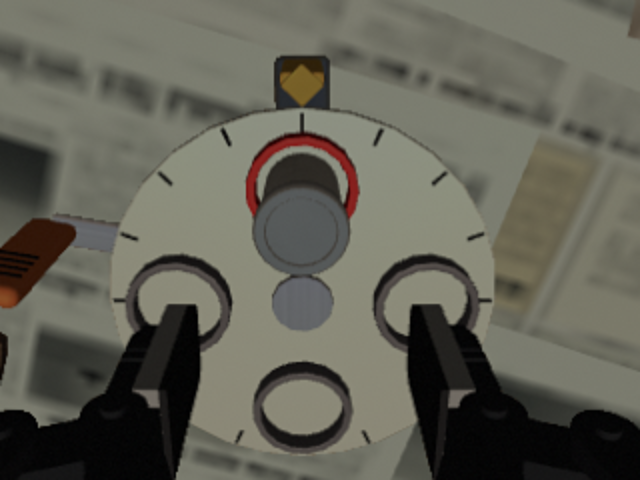

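The canister (lid at crop (301,232)) stands upright inside the red nest, which lies at the pointer. It went down at the height expected for the nest floor. The gripper is clear.

```bash
python3 -c "
from h import *
hold(.3);print(finish_job())"
```

```text
the job is handed in; nothing more can be done
None
```

The job is handed in: four lever strokes brought the red nest to the pointer, the white canister stands upright in it and released, and the arm finished clear in about 36 s of the 64 s allowed.

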